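# Set the vacuum regulator of a carving jig and lock it

## Robot

A 7-joint arm with a two-finger parallel gripper is mounted at the origin on the work surface. World frame = base frame: x ahead of the robot, y to its left, z up, the work surface at z = 0. Lengths are in m, angles in rad, forces in N, time in s.
With the tool pointing down it reaches from about 0.425 to 0.925 m from the base axis. Payload 6.8 kg.
Tool frame: the origin (TCP) lies on the centre line of the jaws, within the pads' length; the fingertips stand ahead of it and the grasp point (between the pads) lies 8 mm behind it (manip.tcp_to_tips is the z of the fingertips in the tool frame, in m); z points along the fingers, y is the direction in which the jaws open and shut (so a half turn about z gives the same grasp; the last joint's range is limited). The gripper opens to 88 mm and grips with 3 to 60 N. Pads are 20 mm wide; open, the fingers measure 115 mm over their backs; the gripper's body (75 mm by 178 mm) begins 61 mm behind the grasp point.
Start: joints at [1.222, 0.477, 0.022, 1.555, -0.011, 1.109, -0.083], TCP at [0.161, -0.656, 0.234] pointing down, gripper open.
Joint ranges: [-2.96, 2.96], [-0.34, 2.1], [-1.41, 1.46], [0.24, 2.44], [-1.37, 4.51], [0.17, 1.92], [-2.96, 2.96]. Speed limits (rad/s): [2.39, 2.39, 3.14, 3.14, 3.14, 3.14, 3.14].

## Interface

Orientations are given as a 3x3 rotation matrix whose columns are the frame's x, y, z axes.
In Python, from station import manip gives the robot as it stands. The module is installed in compiled form; this text tells all that it offers.
- The arm moves only by the tool arm_command, never from a script. Its argument "moves" is a list that holds one entry, the list of rows, each a list of 7 numbers: the shift along the world's x, y, z in mm, then the turn, a rotation vector about the world's x, y, z in rad, then the gripper's target within -1 to 1 (shut at 1, half-way at 0, fully open at -1). A call has exactly 8 rows; each row shifts and turns the commanded pose from where the row before left it; what a row does not reach is not made up. A row lasts 1/12 s, in which the tool goes at most 41.7 mm and 7.16 degrees, less where a joint would pass 70% of its speed; a pose out of reach is approached as far as the arm can. A call is refused whole if a number of a shift passes 41.7 or a number of a turn 0.125, either way. A call with a gripper value outside its range is refused whole. The fingers move at their own pace and stop on an object; the grip force is fixed at half the most. Time passes only in rows, so rows that do not move let the fingers close, or fill a call up. It gives the time, the measured TCP pose, the force and the opening at its end, in the units of the state.
- manip.observe(): the state, without advancing time (a new reading comes with each control period).
- manip.grab_frame(name): name is "side" or "top" or "wrist"; returns a dict with "image" (420x560x3 uint8, blue, green, red), "z_map" (420x560 float32, m along the optical axis (not along the pixel's ray), 0 where there is no reading), "K" (3x3 intrinsics, pixels), "k1" (the pictures are not rectified: a ray, as slopes to the right and down, at radius r is drawn at 1 + k1 r^2 times it, then the intrinsics apply), "cam_to_world" (4x4, takes a point from camera to world coordinates); the wrist camera has in their place "mount" (4x4, takes a point from camera to tool coordinates, whose origin is the TCP and whose axes are the flange's). Camera axes: x right, y down, z forward; pixel columns grow to the right and rows downward; lengths in m; the calibration is good to about 2 mm. A picture is of the moment at which its call begins: read the wrist's pose just before it.
- manip.sign_off(): hands the job in, once; it reports no verdict.
Trained networks look in a picture, given as the dict that the camera call returned (one of the last four; its "shot" number tells which), for a name from the list of things; names that differ only in an ending like _2 or _b are one class to them, and where a whole thing is asked for, a point or a joint stands for the part that bears it (a point fixed in the world has none). Each returns a list of dicts, best first, with "score" (0 to 1); they miss things now and then, are a little off and sometimes report something else, mostly with a low value. They report only what shows in the picture. A call takes as long as a camera call. They do not tell look-alikes from the thing itself.
- manip.boxes_of(thing, picture): "location" ([column, row] in pixels, amid what is visible of it).
- manip.regions_of(thing, picture): "region" (420x560 bool, what is visible of it) and "location" ([column, row] in pixels, amid what is visible of it).
- manip.landmark_of(thing, picture): "location" ([column, row] in pixels: a listed point, or the origin of a listed thing).
The state is a dict: "t": time; "joint_positions": joint angles; "qvel": joint speeds; "effort": joint torques, N m; "eef_pos": TCP position; "ee_rot": TCP orientation; "force": force on the tool from outside, world axes, zero at the start; "ft_torque": the same for the moment, N m; "gripper_width": finger opening in m.
Only numpy, scipy, OpenCV 4.12 (cv2) and the standard library are available. Lean on these libraries where they do the work, as an engineer would, in place of code of your own. Each camera call takes 0.05 s, during which the arm holds its last target.

## Task

Turn the knob of the vacuum regulator so that its pointer stands at the tall mark screw on the dial (not at one of the low studs), then slide the steel lock fully home over the knob's rim. The lock's tooth only enters a notch hidden under the rim, which may lie a few degrees off the mark, so feel for it; leave the tools and things lying around where they are.

Things in the scene. Friction and masses are not known exactly. Their poses are not given: they have to be found in the camera images.
- regulator: Fixed aluminium vacuum regulator. Origin: underside, on the knob's axis, on the bench; z up. The lock's bracket sticks out to its -y side (130 mm from the axis, 50 mm wide), the marks stand on its +x half. Round dial plate 144 mm in diameter, top 48 mm above the bench. Position and yaw (up to 0.5 rad either way) differ each time.
- knob_axis (a point): Point on the knob's vertical axis, half-way up the vane, 73 mm above the bench.
- knob_pointer (a point): Point that turns with the knob: on the line of its pointer, 62 mm from the axis (22 mm beyond the vane's end, on the circle on which the marks stand), 73 mm above the bench. When it is above the mark screw, the knob is at the mark.
- dial_knob (a joint): Angle of the black knob, rad: 0 when its pointer points along the regulator's +x, growing anticlockwise seen from above, stops at -1.15 and 2.85; starts between 1.6 and 2.6. Vertical axis, flat skirt disc 106 mm in diameter, top 61 mm above the bench, hub 24 mm in diameter. Stays where it is left; friction about 0.12 N m (4 N at 30 mm from the axis).
- knob_vane (a point): Centre of the knob's single upright radial vane, its pointer: 20 mm out from the axis, 73 mm above the bench. The vane is 9 mm thick, runs from the hub to 40 mm from the axis and from 61 to 85 mm above the bench. The knob can be pushed round by the vane's side, or pinched by the vane.
- mark_screw: The mark to set: tall brass thumb screw, head 10 mm in diameter, 16 mm high, fixed on the dial plate 62 mm from the knob's axis at -40, 0 or +40 degrees from the regulator's +x (differs each time). Origin: centre of its foot, 48 mm above the bench. Its top (64 mm) is below fingers that work 66 mm or more above the bench.
- stud_a: Low brass stud, 10 mm in diameter, 4 mm high, on one of the two other places: not the mark. Origin: centre of its foot.
- stud_b: The second low brass stud, same as the first: not the mark.
- lock (a joint): Travel of the steel lock, m: 0 fully out, 0.028 fully home (hard stop), growing as it slides along the regulator's +y, straight towards the knob's axis. Starts between 0 and 0.010. Friction about 2 N, stays where it is left. If no notch faces its tooth it stops hard at about 0.018, felt as a sudden resistance; then turn the knob a little and try again.
- lock_tooth (a point): Tip of the tooth under the lock's hood, 9 mm wide. Notches (12 mm wide, 40 degrees apart, one per mark) lie hidden in a ring under the knob's skirt, not quite true to the pointer: the knob angle at which the tooth enters is up to 0.14 rad to either side of pointer-at-mark, different each time; it enters within about 0.035 rad of that angle.
- lock_tab (a point): Centre of the upright thumb tab on the lock: 30 mm wide, 12 mm thick along the sliding direction, from 66 to 92 mm above the bench. This point: 80 mm above the bench, 97 mm from the knob's axis with the lock fully out and 69 mm with it home. Push on its outer face (the one away from the knob).
- finger_plane: Small brass finger plane, 70 x 32 x 42 mm, on the +y side of the regulator: a bystander, leave it there. Origin at its underside.
- sanding_block: Cork sanding block, 90 x 50 x 32 mm, on the robot's side of the regulator: a bystander, leave it there. Origin at its underside.
- scraper: Flat steel scraper, 110 x 55 x 4 mm, beyond the regulator: a bystander, leave it there. Origin at its underside.
- gouge: Gouge with wooden handle, 240 mm long, 26 mm high, to the robot's right: a bystander, leave it there. Origin at its underside.
- spring_clamp: Steel spring clamp with red jaw caps, 170 x 60 x 22 mm, far right: a bystander, leave it there. Origin at its underside.
- glue: White glue bottle, 60 mm in diameter, 130 mm high, left and beyond: a bystander, leave it there. Origin at its underside.
- peg_bowl: Dark wooden bowl, 100 mm wide, 45 mm high, far right: a bystander, leave it there. Origin at its underside.
Not all that is in view belongs to the job. What is shaped like the regulator but yellow is not meant.

How it is judged:
By the outcome, as a careful person would: the job done as asked, in the order asked, and still so for the second after the job is handed in, with the robot touching nothing.
It also fails if it takes over 72 s, if anything falls off the work surface, if the arm or the gripper's body presses on something with over 40 N, if the wrist force passes 120 N, or if a joint passes its speed limit or range.

## Working session

There is one attempt and no reset: what is moved stays moved. The work goes in short steps, Python scripts to look and compute and a tool call to move; the robot and the scene stay as the last step left them, time stands still between calls to the robot, and variables do not carry over. Pictures are saved under pics/ and viewed, and the job is handed in when it is done.

Besides the shell and the picture viewer there is one more tool, called after "Emit:" as name([rows], argument=value, ...), one row to a line, values as JSON. arm_command: Moves the arm, as the interface text tells. Its arguments: {"type":"object","properties":{"moves":{"type":"array"}},"required":["moves"]}

```bash
mkdir -p pics
cat > h.py <<'E'
import numpy as np, cv2
from station import manip
def px2w(f,u,v,z=None,zw=None,pose=None):
    K=f["K"];k1=f["k1"]
    xd=(u-K[0,2])/K[0,0]; yd=(v-K[1,2])/K[1,1]
    x,y=xd,yd
    for _ in range(20):
        s=1+k1*(x*x+y*y); x,y=xd/s,yd/s
    if "cam_to_world" in f: T=np.array(f["cam_to_world"])
    else:
        P=np.eye(4);P[:3,:3]=pose["ee_rot"];P[:3,3]=pose["eef_pos"];T=P@np.array(f["mount"])
    d=T[:3,:3]@np.array([x,y,1]);o=T[:3,3]
    if zw is not None: return o+d*(zw-o[2])/d[2]
    if z is None: z=f["z_map"][int(round(v)),int(round(u))]
    return o+d*z
E
python3 - <<'E'
from h import *
o=manip.observe();print(o["t"],o["eef_pos"],o["ee_rot"],o["force"],o["gripper_width"],manip.tcp_to_tips)
for n in ["top","side"]:
    f=manip.grab_frame(n);cv2.imwrite(f"pics/{n}0.png",f["image"])
    for t in ["knob_axis","knob_pointer","knob_vane","mark_screw","stud_a","lock_tab","lock_tooth","regulator"]:
        for r in manip.landmark_of(t,f)[:3]:
            zz={"mark_screw":.048,"stud_a":.048,"lock_tab":.08,"lock_tooth":.05,"regulator":0}.get(t,.073)
            u,v=r["location"];print(n,t,round(r["score"],2),np.round([u,v]),np.round(px2w(f,u,v,zw=zz),4))
E
```

```text
0.0 [ 0.16085888 -0.6549884   0.2327351 ] [[ 9.71131501e-01  2.38544218e-01 -5.12822728e-04]
 [ 2.38544744e-01 -9.71130145e-01  1.62688592e-03]
 [-1.09933382e-04 -1.70225133e-03 -9.99998545e-01]] [-0.60584656  0.04030557  0.05639025] 0.08829439932382459 0.011
top knob_axis 0.84 [330. 139.] [ 0.7751 -0.2662  0.073 ]
top knob_axis 0.8 [229. 206.] [0.5722 0.0204 0.073 ]
top knob_axis 0.79 [302. 303.] [ 0.3051 -0.1853  0.073 ]
top knob_pointer 0.93 [216. 229.] [0.5065 0.0545 0.073 ]
top knob_pointer 0.84 [317. 120.] [ 0.8327 -0.2313  0.073 ]
top knob_pointer 0.62 [293. 280.] [ 0.3663 -0.1619  0.073 ]
top knob_vane 0.9 [298. 295.] [ 0.3272 -0.1737  0.073 ]
top knob_vane 0.89 [222. 212.] [0.5531 0.0381 0.073 ]
top knob_vane 0.55 [322. 127.] [ 0.8123 -0.2458  0.073 ]
top stud_a 0.53 [215. 226.] [0.5168 0.062  0.048 ]
top lock_tab 0.67 [358. 124.] [ 0.819  -0.3504  0.08  ]
top lock_tab 0.6 [335. 291.] [ 0.3389 -0.2767  0.08  ]
top lock_tab 0.48 [256. 192.] [ 0.6114 -0.0544  0.08  ]
top lock_tooth 0.68 [244. 198.] [ 0.5991 -0.021   0.05  ]
top lock_tooth 0.63 [348. 130.] [ 0.8122 -0.3259  0.0
[... 512 characters left out ...]
98  0.073 ]
side knob_pointer 0.59 [284. 252.] [0.507  0.0492 0.073 ]
side knob_vane 0.97 [270. 245.] [0.5501 0.0263 0.073 ]
side knob_vane 0.79 [214. 188.] [ 0.8025 -0.2549  0.073 ]
side knob_vane 0.64 [366. 218.] [ 0.3087 -0.1623  0.073 ]
side lock_tab 0.69 [257. 224.] [ 0.6071 -0.0569  0.08  ]
side lock_tab 0.68 [364. 196.] [ 0.3239 -0.2816  0.08  ]
side lock_tab 0.43 [214. 176.] [ 0.8249 -0.3306  0.08  ]
side lock_tooth 0.53 [259. 238.] [ 0.5968 -0.0334  0.05  ]
side lock_tooth 0.47 [362. 208.] [ 0.3256 -0.2584  0.05  ]
side regulator 0.91 [369. 234.] [ 0.2944 -0.1887  0.    ]
side regulator 0.72 [264. 268.] [0.568  0.0356 0.    ]
side regulator 0.69 [225. 208.] [ 0.7713 -0.259   0.    ]
```

View pics/top0.png

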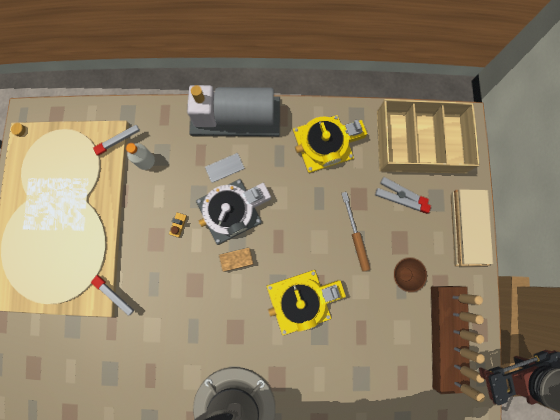

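View pics/side0.png

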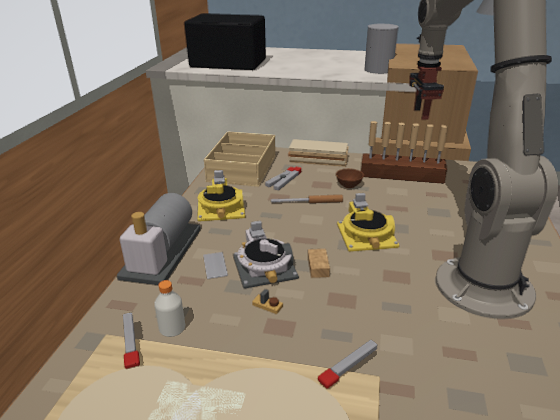

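Run:
```python
import cv2
a=cv2.imread("pics/top0.png")[165:255,185:285];b=cv2.imread("pics/side0.png")[215:290,220:310]
a=cv2.resize(a,(400,360),interpolation=3);b=cv2.resize(b,(400,360),interpolation=3)
cv2.imwrite("pics/z0.png",cv2.hconcat([a,b]))
from station import manip
f=manip.grab_frame("wrist");print(f["mount"])
```

```text
[[ 8.27600618e-04 -9.54636548e-01 -2.97772355e-01  8.41623537e-02]
 [ 9.99999456e-01  9.79172935e-04 -3.59852422e-04 -6.34552746e-04]
 [ 6.35098904e-04 -2.97771895e-01  9.54636839e-01 -1.51438599e-01]
 [ 0.00000000e+00  0.00000000e+00  0.00000000e+00  1.00000000e+00]]
```

View pics/z0.png

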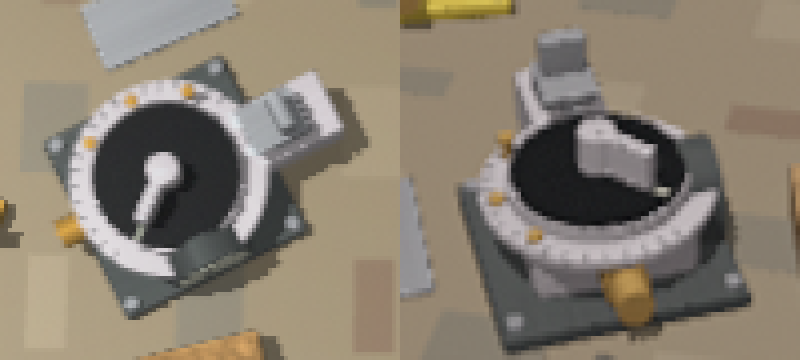

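Emit:
arm_command([
  [[20, 33, 10, 0, 0, 0, -1], [20, 33, 10, 0, 0, 0, -1], [20, 33, 10, 0, 0, 0, -1], [20, 33, 10, 0, 0, 0, -1], [20, 33, 10, 0, 0, 0, -1], [20, 33, 10, 0, 0, 0, -1], [20, 33, 10, 0, 0, 0, -1], [20, 33, 10, 0, 0, 0, -1]],
])

```text
t: 1.62
eef_pos: [0.3216, -0.3898, 0.3144]
ee_rot: [[0.971, 0.238, 0.0], [0.238, -0.971, -0.001], [0.0, 0.001, -1.0]]
force: [0.3, -1.0, -0.4]
gripper_width: 0.0879
```

Emit:
arm_command([
  [[21, 35, 0, 0, 0, 0, -1], [21, 35, 0, 0, 0, 0, -1], [21, 35, 0, 0, 0, 0, -1], [21, 35, 0, 0, 0, 0, -1], [21, 35, 0, 0, 0, 0, -1], [21, 35, 0, 0, 0, 0, -1], [21, 35, 0, 0, 0, 0, -1], [21, 35, 0, 0, 0, 0, -1]],
])

```text
t: 2.28
eef_pos: [0.4896, -0.1098, 0.3141]
ee_rot: [[0.971, 0.238, 0.001], [0.238, -0.971, -0.0], [0.001, 0.001, -1.0]]
force: [2.2, -1.0, 0.7]
gripper_width: 0.0882
```

Emit:
arm_command([
  [[20, 32, 0, 0, 0, 0, -1], [20, 32, 0, 0, 0, 0, -1], [20, 32, 0, 0, 0, 0, -1], [20, 32, 0, 0, 0, 0, -1], [0, 0, 0, 0, 0, 0, -1], [0, 0, 0, 0, 0, 0, -1], [0, 0, 0, 0, 0, 0, -1], [0, 0, 0, 0, 0, 0, -1]],
])

```text
t: 2.95
eef_pos: [0.5686, 0.0147, 0.3136]
ee_rot: [[0.972, 0.236, -0.0], [0.236, -0.972, -0.001], [-0.001, 0.001, -1.0]]
force: [1.0, -0.6, 0.1]
gripper_width: 0.0879
```

```bash
cat > look.py <<'E'
from h import *
import sys
o=manip.observe();f=manip.grab_frame("wrist");cv2.imwrite(sys.argv[1],f["image"])
print(o["t"],o["eef_pos"],o["force"],o["gripper_width"])
P={}
for t in ["knob_axis","knob_pointer","knob_vane","mark_screw","stud_a","lock_tab","lock_tooth","regulator"]:
    for r in manip.landmark_of(t,f)[:3]:
        zz={"mark_screw":.048,"stud_a":.048,"lock_tab":.08,"lock_tooth":.05,"regulator":0}.get(t,.073)
        u,v=r["location"];w=px2w(f,u,v,zw=zz,pose=o);P.setdefault(t,w)
        print(t,round(r["score"],2),np.round([u,v]),np.round(w,4))
np.savez("last.npz",z=f["z_map"],img=f["image"])
E
python3 look.py pics/w1.png
```

```text
2.95 [0.56855224 0.01470214 0.31360041] [ 0.98938953 -0.62445423  0.06088067] 0.08785533937631222
knob_axis 0.96 [369. 375.] [ 0.3079 -0.1862  0.073 ]
knob_axis 0.77 [267. 174.] [0.5714 0.0328 0.073 ]
knob_axis 0.41 [258. 189.] [0.5501 0.0393 0.073 ]
knob_pointer 0.63 [238. 218.] [0.507  0.0558 0.073 ]
knob_vane 0.92 [364. 362.] [ 0.3292 -0.1707  0.073 ]
knob_vane 0.82 [258. 187.] [0.5525 0.0404 0.073 ]
mark_screw 0.58 [293. 132.] [0.626  0.0134 0.048 ]
stud_a 0.49 [226. 144.] [0.5912 0.0909 0.048 ]
stud_a 0.37 [257. 123.] [0.6256 0.0589 0.048 ]
lock_tab 0.68 [340. 159.] [ 0.6102 -0.0463  0.08  ]
lock_tooth 0.79 [318. 159.] [ 0.6001 -0.026   0.05  ]
lock_tooth 0.39 [253. 120.] [0.6273 0.0642 0.05  ]
regulator 0.85 [353. 344.] [ 0.3019 -0.1786  0.    ]
regulator 0.79 [513.  56.] [ 0.7893 -0.2487 -0.    ]
regulator 0.76 [270. 166.] [0.5688 0.0315 0.    ]
```

View pics/w1.png

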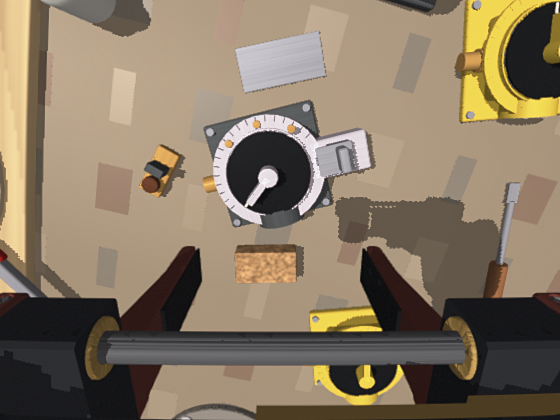

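Run:
```python
from h import *
for n in ["top","side","wrist"]:
    o=manip.observe();f=manip.grab_frame(n)
    K=f["K"];print(n,np.round(K[[0,1,0,1],[0,1,2,2]],1),f["k1"],o["t"],np.abs(o["qvel"]).max())
    for t in ["regulator","knob_vane","lock_tab","scraper","sanding_block","finger_plane","mark_screw","stud_a","glue"]:
        for r in manip.regions_of(t,f)[:3]:
            m=r["region"]&(f["z_map"]>0);v,u=np.nonzero(m)
            if len(u)==0: continue
            W=np.array([px2w(f,a,b,pose=o) for a,b in zip(u,v)])
            print(t,round(r["score"],2),len(u),np.round(W.mean(0),4),"zmax",round(np.percentile(W[:,2],98),4),np.round((W[:,:2].max(0)+W[:,:2].min(0))/2,4))
```

```text
top [381.2 381.2 277.9 210.7] -0.10984146677694603 3.4 0.0029247205875314562
regulator 0.83 1266 [ 0.576  -0.0314  0.0552] zmax 0.0919 [ 0.5436 -0.0354]
regulator 0.77 3236 [ 0.3087 -0.1879  0.0472] zmax 0.0867 [ 0.3056 -0.1996]
regulator 0.62 2725 [ 0.7769 -0.2618  0.0471] zmax 0.0856 [ 0.7875 -0.2758]
knob_vane 0.89 1165 [ 0.305  -0.1797  0.0623] zmax 0.0861 [ 0.3041 -0.1809]
knob_vane 0.61 903 [ 0.7834 -0.2535  0.0636] zmax 0.0857 [ 0.7855 -0.252 ]
knob_vane 0.52 322 [ 0.5701 -0.0029  0.093 ] zmax 0.6844 [ 0.5357 -0.0177]
lock_tab 0.71 195 [ 0.3325 -0.2635  0.0727] zmax 0.0934 [ 0.3327 -0.2652]
lock_tab 0.6 205 [ 0.8116 -0.339   0.0687] zmax 0.0937 [ 0.8281 -0.3405]
lock_tab 0.47 174 [ 0.6044 -0.0443  0.0722] zmax 0.0925 [ 0.6066 -0.0433]
scraper 0.75 153 [ 0.6043 -0.0429  0.0728] zmax 0.0926 [ 0.6062 -0.0419]
scraper 0.57 60 [0.7114 0.0273 0.0034] zmax 0.0078 [0.7161 0.0248]
sanding_block 0.58 139 [ 0.4337 -0.029   0.0301] zmax 0.035 [ 0.4347 -0.028 ]
stud_a 0.17 312 [ 0.5726 -0.0014  0.0722] zmax 0.0657 [ 0.5337 -0.0177]
glue 0.59 403 [0.7134 0.2883 0.0903] zmax 0.1313 [0.6474 0
[... 1712 characters left out ...]
1713 [ 0.2936 -0.1816  0.0657] zmax 0.0863 [ 0.2891 -0.1801]
knob_vane 0.88 5507 [0.5713 0.0319 0.0635] zmax 0.0858 [0.5682 0.0323]
knob_vane 0.58 4199 [ 0.779  -0.2339  0.0627] zmax 0.0776 [ 0.7849 -0.2422]
lock_tab 0.79 1161 [ 0.6095 -0.0423  0.0729] zmax 0.0932 [ 0.6086 -0.0471]
sanding_block 0.74 2303 [0.4318 0.0055 0.029 ] zmax 0.0338 [0.4272 0.0042]
finger_plane 0.75 1187 [0.5309 0.1775 0.0224] zmax 0.0432 [0.5271 0.1807]
mark_screw 0.2 5562 [0.5712 0.032  0.0634] zmax 0.0858 [0.5684 0.0312]
stud_a 0.54 39 [0.594  0.0887 0.052 ] zmax 0.0538 [0.594  0.0889]
stud_a 0.47 42 [0.6248 0.06   0.0523] zmax 0.0536 [0.625  0.0601]
glue 0.85 1115 [0.7053 0.2785 0.046 ] zmax 0.0859 [0.7117 0.2859]
```

```bash
cat >> h.py <<'E'
def cloud(f,pose):
    K=f["K"];k1=f["k1"];v,u=np.mgrid[0:420,0:560].astype(float)
    xd=(u-K[0,2])/K[0,0]; yd=(v-K[1,2])/K[1,1];x,y=xd.copy(),yd.copy()
    for _ in range(15):
        s=1+k1*(x*x+y*y); x,y=xd/s,yd/s
    z=f["z_map"]
    if "cam_to_world" in f: T=np.array(f["cam_to_world"])
    else:
        P=np.eye(4);P[:3,:3]=pose["ee_rot"];P[:3,3]=pose["eef_pos"];T=P@np.array(f["mount"])
    W=np.stack([x*z,y*z,z],-1)@T[:3,:3].T+T[:3,3]
    W[z<=0]=np.nan
    return W
def bev(f,pose,c,half=.12,s=.0005):
    W=cloud(f,pose).reshape(-1,3);C=f["image"].reshape(-1,3)
    return W,C
E
cat > fit.py <<'E'
from h import *
from scipy.optimize import least_squares
import sys
def circ(P,r):
    f=lambda q:np.hypot(P[:,0]-q[0],P[:,1]-q[1])-r
    q=least_squares(f,P.mean(0),loss="soft_l1",f_scale=.001);return q.x,np.std(f(q.x))
def run(n,save=None):
    o=manip.observe();f=manip.grab_frame(n);W=cloud(f,o);I=f["image"].astype(int)
    near=np.hypot(W[...,0]-.571,W[...,1]-.028)<.13
    out={}
    # skirt: dark, z 57..65
    dark=(I.sum(2)<140)&near&(abs(W[...,2]-.061)<.006)
    P=W[dark][:,:2];hull=cv2.convexHull((P*1e4).astype(np.float32))[:,0]/1e4
    print(n,"skirt n",len(P),"z",np.median(W[dark][:,2]),"minEncl",cv2.minEnclosingCircle((P*1e3).astype(np.float32)),"boundfit",circ(hull,.053))
    va=near&(W[...,2]>.079)&(W[...,2]<.089)&(np.hypot(W[...,0]-.571,W[...,1]-.028)<.055)
    Q=W[va];print("vane/hub top n",len(Q),Q.mean(0) if len(Q) else 0)
    c=Q[:,:2].mean(0);d=np.linalg.svd(Q[:,:2]-c)[2][0];pr=(Q[:,:2]-c)@d;print(" dir",np.degrees(np.arctan2(d[1],d[0])),"ends",c+d*pr.min(),c+d*pr.max())
    ta=near&(W[...,2]>.086)&~va; T=W[ta]
    if len(T):
        R=cv2.minAreaRect((T[:,:2]*1e3).astype(np.float32));print("tab n",len(T),T.mean(0),R)
    br=near&(I[...,2]-I[...,0]>60)&(W[...,2]>.046)&(W[...,2]<.075)
    k,l,st,ce=cv2.connectedComponentsWithStats(br.astype(np.uint8))
    for i in range(1,k):
        m=l==i
        if m.sum()>8: print("brass n",m.sum(),W[m].mean(0),"zmax",W[m][:,2].max(),"px",ce[i])
run(sys.argv[1])
E
python3 fit.py wrist; python3 fit.py side
```

```text
wrist skirt n 4674 z 0.06132118761717373 minEncl ((568.7781982421875, 30.606197357177734), 52.802791595458984) boundfit (array([0.56908858, 0.0310618 ]), np.float64(0.00038543093739943995))
vane/hub top n 489 [0.56090576 0.03509724 0.08512515]
 dir 158.1622644449906 ends [0.58018953 0.02736955] [0.53240765 0.04651745]
tab n 54222 [0.59161081 0.02229953 0.39133407] ((581.432373046875, 17.91943359375), (51.433143615722656, 163.8030242919922), 15.503069877624512)
brass n 49 [0.62436414 0.05996692 0.05228854] zmax 0.05405154842466059 px [257.57142857 124.6122449 ]
brass n 52 [0.62957173 0.01783648 0.06390736] zmax 0.06605865085263074 px [292.26923077 129.40384615]
brass n 45 [0.59302029 0.08855646 0.05208798] zmax 0.05353552220331492 px [229.68888889 144.11111111]
side skirt n 465 z 0.062004258634030696 minEncl ((566.3717651367188, 33.22293472290039), 52.57160186767578) boundfit (array([0.56682329, 0.03325724]), np.float64(0.0010631803052387377))
vane/hub top n 82 [0.55617617 0.03758122 0.08491167]
 dir 156.56667786424742 ends [0.57854485 0.02788598] [0.53123821 0.04839006]
tab n 6272 [0.5482193  0.05365483 0.54391218] ((528.4967041015625, 15.37451171875), (170.5160369873047, 170.6382598876953), 11.975557327270508)
brass n 11 [0.62733718 0.01899635 0.06301189] zmax 0.06634189526750756 px [243.18181818 243.45454545]
```

Run:
```python
from h import *
o=manip.observe();print(np.round(o["joint_positions"],3),o["t"])
f=manip.grab_frame("wrist");W=cloud(f,o);I=f["image"]
c=np.array([.569,.031]);yaw=np.radians(27.6);R=np.array([[np.cos(yaw),np.sin(yaw)],[-np.sin(yaw),np.cos(yaw)]])
L=(W[...,:2]-c)@R.T
# height map in regulator frame, 1mm
H=np.full((300,300),np.nan);C=np.zeros((300,300,3),np.uint8)
ok=np.isfinite(W[...,2])&(abs(L).max(-1)<.149)&(W[...,2]<.13)
ix=(L[...,0][ok]*1000+150).astype(int);iy=(150-L[...,1][ok]*1000).astype(int)
H[iy,ix]=W[...,2][ok]*1000;C[iy,ix]=I[ok]
hm=cv2.applyColorMap(np.nan_to_num(np.clip(H*2.6,0,255)).astype(np.uint8),cv2.COLORMAP_JET)
cv2.imwrite("pics/bev.png",cv2.resize(cv2.hconcat([C,hm]),(800,400),interpolation=0))
# tab profile: along y=-x line
for y in range(-125,-45,4):
    r=H[150-y-2:150-y+2,140:160];print(y,np.round(np.nanmedian(r),0) if np.isfinite(r).any() else None,end="; ")
print()
# guard: max height by angle at r 56..72
rr=np.hypot(L[...,0],L[...,1]);aa=np.degrees(np.arctan2(L[...,1],L[...,0]))
for a in range(-180,180,10):
    m=ok&(rr>.055)&(rr<.072)&(abs(aa-a)<5)
    if m.any(): print(a,round(np.percentile(W[m][:,2],95),3),end="; ")
# tab top
m=ok&(W[...,2]>.088)&(L[...,1]<-.06)&(L[...,1]>-.12)&(abs(L[...,0])<.03);print("\ntab",m.sum(),L[m].min(0),L[m].max(0),L[m].mean(0))
```

```text
[ 0.254  0.275 -0.483  1.688  0.135  1.211 -1.59 ] 5.0
-125 48.0; -121 48.0; -117 48.0; -113 48.0; -109 48.0; -105 67.0; -101 67.0; -97 91.0; -93 92.0; -89 92.0; -85 82.0; -81 67.0; -77 67.0; -73 67.0; -69 67.0; -65 67.0; -61 49.0; -57 49.0; -53 49.0; -49 61.0; 
-180 0.063; -170 0.062; -160 0.058; -150 0.05; -140 0.05; -130 0.05; -120 0.05; -110 0.05; -100 0.068; -90 0.068; -80 0.068; -70 0.05; -60 0.05; -50 0.05; -40 0.065; -30 0.055; -20 0.056; -10 0.056; 0 0.056; 10 0.056; 20 0.054; 30 0.057; 40 0.056; 50 0.056; 60 0.056; 70 0.057; 80 0.056; 90 0.056; 100 0.056; 110 0.056; 120 0.054; 130 0.05; 140 0.056; 150 0.056; 160 0.059; 170 0.062; 
tab 267 [-0.014968   -0.09759263] [ 0.0151046  -0.08551847] [ 0.00069124 -0.09118497]
```

View pics/bev.png

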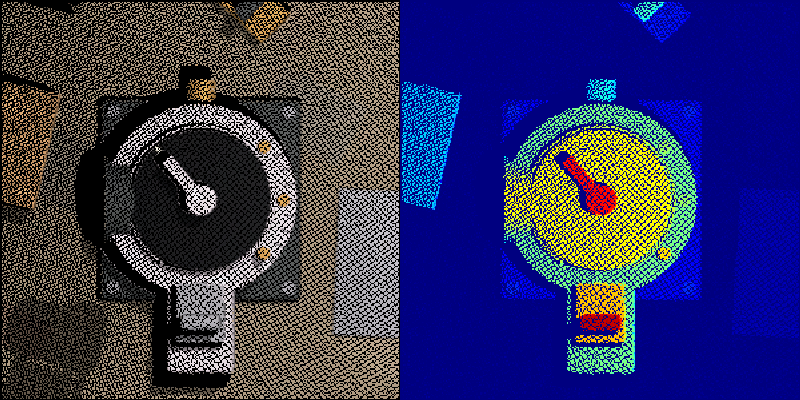

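Emit:
arm_command([
  [[-3.2, 3.3, -24, 0, 0, -0.0775, 0], [-3.2, 3.3, -24, 0, 0, -0.0775, 0], [-3.2, 3.3, -24, 0, 0, -0.0775, 0], [-3.2, 3.3, -24, 0, 0, -0.0775, 0], [-3.2, 3.3, -24, 0, 0, -0.0775, 0], [-3.2, 3.3, -24, 0, 0, -0.0775, 0], [-3.2, 3.3, -24, 0, 0, -0.0775, 0], [-3.2, 3.3, -24, 0, 0, -0.0775, 0]],
])

```text
t: 5.72
eef_pos: [0.5433, 0.043, 0.1207]
ee_rot: [[0.927, -0.374, 0.0], [-0.374, -0.927, 0.0], [0.0, -0.0, -1.0]]
force: [0.8, 0.6, -0.9]
gripper_width: 0.0442
```

Run:
```python
from h import *
o=manip.observe();f=manip.grab_frame("wrist");cv2.imwrite("pics/w2.png",f["image"]);print(o["t"],o["eef_pos"],np.degrees(np.arctan2(o["ee_rot"][1][0],o["ee_rot"][0][0])),o["gripper_width"],np.abs(o["qvel"]).max())
W=cloud(f,o);c=np.array([.569,.031])
va=(abs(W[...,2]-.085)<.004)&(np.hypot(W[...,0]-c[0],W[...,1]-c[1])<.055)
Q=W[va][:,:2];m=Q.mean(0);d=np.linalg.svd(Q-m)[2][0];pr=(Q-m)@d;print(len(Q),np.degrees(np.arctan2(d[1],d[0])),m+d*pr.min(),m+d*pr.max())
```

```text
5.7167 [0.54330847 0.04297673 0.12071626] -21.955860719230785 0.044212840415506015 1.1039436260792799
1821 157.8130293554951 [0.58023271 0.02676483] [0.53209866 0.0463952 ]
```

View pics/w2.png

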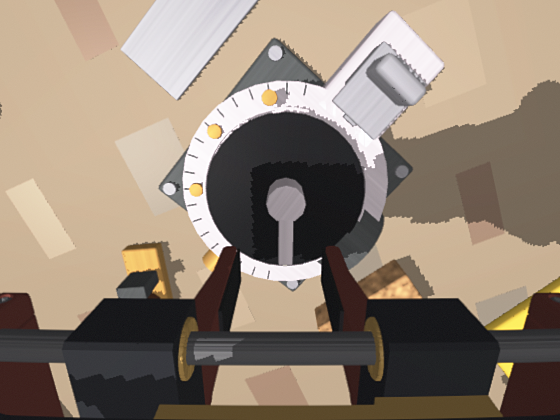

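Emit:
arm_command([
  [[0, 0, -14, 0, 0, 0, 0], [0, 0, -14, 0, 0, 0, 0], [0, 0, -14, 0, 0, 0, 0], [0, 0, 0, 0, 0, 0, 0], [0, 0, 0, 0, 0, 0, 1], [0, 0, 0, 0, 0, 0, 1], [0, 0, 0, 0, 0, 0, 1], [0, 0, 0, 0, 0, 0, 1]],
])

```text
t: 6.43
eef_pos: [0.5441, 0.0429, 0.0807]
ee_rot: [[0.929, -0.37, 0.002], [-0.37, -0.929, 0.0], [0.002, -0.001, -1.0]]
force: [-0.9, 0.0, -0.1]
gripper_width: 0.0206
```

Run:
```python
from h import *
o=manip.observe();print(o["t"],o["eef_pos"],np.degrees(np.arctan2(o["ee_rot"][1][0],o["ee_rot"][0][0])),o["gripper_width"],o["force"],np.round(o["joint_positions"],2))
# arc plan
c=np.array([.569,.031]);p=o["eef_pos"][:2];v=p-c;r=np.hypot(*v);a=np.arctan2(v[1],v[0]);print("r",r,"a",np.degrees(a))
st=-np.radians(170.4)/32
P=np.array([c+r*np.array([np.cos(a+k*st),np.sin(a+k*st)]) for k in range(33)])
D=np.diff(np.vstack([p,P[1:]]),axis=0)*1000;print(st);print(np.round(D,1).tolist())
```

```text
6.4333 [0.54408845 0.04289805 0.08071443] -21.72042730241671 0.020575785501826968 [-8.52447286e-01  7.66462777e-04 -6.40389888e-02] [ 0.07  0.49 -0.33  1.97  0.23  0.72 -2.35]
r 0.02760704202150713 a 154.47030463661326
-0.09293878266869805
[[1.2, 2.3], [1.4, 2.1], [1.6, 2.0], [1.8, 1.8], [2.0, 1.7], [2.1, 1.5], [2.2, 1.3], [2.3, 1.1], [2.4, 0.8], [2.5, 0.6], [2.5, 0.4], [2.6, 0.1], [2.6, -0.1], [2.5, -0.3], [2.5, -0.6], [2.4, -0.8], [2.4, -1.0], [2.2, -1.2], [2.1, -1.4], [2.0, -1.6], [1.8, -1.8], [1.6, -2.0], [1.5, -2.1], [1.3, -2.2], [1.0, -2.3], [0.8, -2.4], [0.6, -2.5], [0.4, -2.5], [0.1, -2.6], [-0.1, -2.6], [-0.4, -2.5], [-0.6, -2.5]]
```

Emit:
arm_command([
  [[0, 0, 16, 0, 0, 0, 0], [0, 0, 16, 0, 0, 0, 0], [0, 0, 5, 0, 0, 0.125, 0], [0, 0, 0, 0, 0, 0.125, 0], [0, 0, 0, 0, 0, 0.125, 0], [0, 0, 0, 0, 0, 0.125, 0], [0, 0, 0, 0, 0, 0.125, 0], [0, 0, 0, 0, 0, 0.125, 0]],
])

```text
t: 7.1
eef_pos: [0.5437, 0.0428, 0.1174]
ee_rot: [[0.93, 0.368, 0.001], [0.368, -0.93, -0.0], [0.001, 0.001, -1.0]]
force: [0.4, 0.0, -0.3]
gripper_width: 0.0441
```

Emit:
arm_command([
  [[0, 0, 0, 0, 0, 0.125, 0], [0, 0, 0, 0, 0, 0.125, 0], [0, 0, 0, 0, 0, 0.125, 0], [0, 0, 0, 0, 0, 0.125, 0], [0, 0, 0, 0, 0, 0.125, 0], [0, 0, 0, 0, 0, 0.125, 0], [0, 0, 0, 0, 0, 0.125, 0], [0, 0, 0, 0, 0, 0.125, 0]],
])

```text
t: 7.77
eef_pos: [0.5437, 0.0426, 0.1173]
ee_rot: [[0.193, 0.981, 0.001], [0.981, -0.193, -0.0], [-0.0, 0.001, -1.0]]
force: [-0.2, -1.0, 0.2]
gripper_width: 0.044
```

Emit:
arm_command([
  [[0, 0, 0, 0, 0, 0.125, 0], [0, 0, 0, 0, 0, 0.125, 0], [0, 0, 0, 0, 0, 0.125, 0], [0, 0, 0, 0, 0, 0.125, 0], [0, 0, 0, 0, 0, 0.125, 0], [0, 0, 0, 0, 0, 0.125, 0], [0, 0, 0, 0, 0, 0.125, 0], [0, 0, 0, 0, 0, 0.125, 0]],
])

```text
t: 8.43
eef_pos: [0.5437, 0.0425, 0.1173]
ee_rot: [[-0.721, 0.693, 0.001], [0.693, 0.721, -0.001], [-0.001, 0.0, -1.0]]
force: [-0.1, -0.2, 0.3]
gripper_width: 0.0438
```

```bash
cat > st.py <<'E'
from h import *
o=manip.observe();p=np.array(o["eef_pos"])
c=np.array([.569,.031]);v=p[:2]-c
print("t",o["t"],"pos",np.round(p,4),"yaw",np.degrees(np.arctan2(o["ee_rot"][1][0],o["ee_rot"][0][0])).round(2),"w",round(o["gripper_width"],4),"F",np.round(o["force"],1),"q",np.round(o["joint_positions"],2),"qd",np.abs(o["qvel"]).max().round(3),"r",np.hypot(*v).round(4),"a",np.degrees(np.arctan2(v[1],v[0])).round(2))
E
python3 st.py
```

```text
t 8.4333 pos [0.5437 0.0425 0.1173] yaw 136.17 w 0.0438 F [-0.1 -0.2  0.3] q [ 0.55  0.61 -0.98  1.92  0.62  0.95  0.07] qd 1.288 r 0.0278 a 155.61
```

Emit:
arm_command([
  [[-0.7, -1, 0, 0, 0, 0.095, 0], [0, 0, 0, 0, 0, 0.095, 0], [0, 0, 0, 0, 0, 0.095, 0], [0, 0, 0, 0, 0, 0.095, 0], [0, 0, -13, 0, 0, 0, 0], [0, 0, -13, 0, 0, 0, 0], [0, 0, -11, 0, 0, 0, 0], [0, 0, 0, 0, 0, 0, 1]],
])

```text
t: 9.1
eef_pos: [0.5409, 0.0411, 0.0767]
ee_rot: [[-0.924, 0.383, -0.004], [0.383, 0.924, -0.001], [0.004, -0.002, -1.0]]
force: [-0.7, -0.6, -0.6]
gripper_width: 0.0398
```

Emit:
arm_command([
  [[0, 0, 0, 0, 0, 0, 1], [0, 0, 0, 0, 0, 0, 1], [0, 0, 0, 0, 0, 0, 1], [0, 0, 0, 0, 0, 0, 1], [0, 0, 0, 0, 0, 0, 1], [0, 0, 0, 0, 0, 0, 1], [0, 0, 0, 0, 0, 0, 1], [0, 0, 0, 0, 0, 0, 1]],
])

```text
t: 9.77
eef_pos: [0.5424, 0.0407, 0.08]
ee_rot: [[-0.924, 0.382, -0.001], [0.382, 0.924, -0.002], [-0.0, -0.002, -1.0]]
force: [-2.7, -3.8, 5.3]
gripper_width: 0.0089
```

```bash
python3 st.py
python3 - <<'E'
from h import *
o=manip.observe()
c=np.array([.569,.031]);p=np.array(o["eef_pos"][:2]);v=p-c;r=np.hypot(*v);a=np.arctan2(v[1],v[0])
st=-np.radians(169.5)/32
P=np.array([c+r*np.array([np.cos(a+k*st),np.sin(a+k*st)]) for k in range(33)])
D=np.round(np.diff(P,axis=0)*1000,1)
for k in range(4): print([[x,y,0,0,0,round(st,4),1] for x,y in D[8*k:8*k+8].tolist()])
E
```

```text
t 9.7667 pos [0.5424 0.0407 0.08  ] yaw 157.53 w 0.0089 F [-2.7 -3.8  5.3] q [ 0.57  0.7  -1.01  1.95  0.74  0.93  0.35] qd 0.002 r 0.0283 a 159.85
[[1.0, 2.4, 0, 0, 0, np.float64(-0.0924), 1], [1.2, 2.3, 0, 0, 0, np.float64(-0.0924), 1], [1.4, 2.2, 0, 0, 0, np.float64(-0.0924), 1], [1.6, 2.0, 0, 0, 0, np.float64(-0.0924), 1], [1.8, 1.9, 0, 0, 0, np.float64(-0.0924), 1], [2.0, 1.7, 0, 0, 0, np.float64(-0.0924), 1], [2.1, 1.5, 0, 0, 0, np.float64(-0.0924), 1], [2.3, 1.3, 0, 0, 0, np.float64(-0.0924), 1]]
[[2.4, 1.1, 0, 0, 0, np.float64(-0.0924), 1], [2.5, 0.9, 0, 0, 0, np.float64(-0.0924), 1], [2.5, 0.6, 0, 0, 0, np.float64(-0.0924), 1], [2.6, 0.4, 0, 0, 0, np.float64(-0.0924), 1], [2.6, 0.2, 0, 0, 0, np.float64(-0.0924), 1], [2.6, -0.1, 0, 0, 0, np.float64(-0.0924), 1], [2.6, -0.3, 0, 0, 0, np.float64(-0.0924), 1], [2.6, -0.6, 0, 0, 0, np.float64(-0.0924), 1]]
[[2.5, -0.8, 0, 0, 0, np.float64(-0.0924), 1], [2.4, -1.0, 0, 0, 0, np.float64(-0.0924), 1], [2.3, -1.2, 0, 0, 0, np.float64(-0.0924), 1], [2.2, -1.4, 0, 0, 0, np.float64(-0.0924), 1], [2.0, -1.6, 0, 0, 0, np.float64(-0.0924), 1], [1.9, -1.8, 0, 0, 0, np.float64(-0.0924), 1], [1.7, -2.0, 0, 0, 0, np.float64(-0.0924), 1], [1.5, -2.1, 0, 0, 0, np.float64(-0.0924), 1]]
[[1.3, -2.3, 0, 0, 0, np.float64(-0.0924), 1], [1.1, -2.4, 0, 0, 0, np.float64(-0.0924), 1], [0.9, -2.5, 0, 0, 0, np.float64(-0.0924), 1], [0.6, -2.5, 0, 0, 0, np.float64(-0.0924), 1], [0.4, -2.6, 0, 0, 0, np.float64(-0.0924), 1], [0.2, -2.6, 0, 0, 0, np.float64(-0.0924), 1], [-0.1, -2.6, 0, 0, 0, np.float64(-0.0924), 1], [-0.3, -2.6, 0, 0, 0, np.float64(-0.0924), 1]]
```

Emit:
arm_command([
  [[1.0, 2.4, 0, 0, 0, -0.0924, 1], [1.2, 2.3, 0, 0, 0, -0.0924, 1], [1.4, 2.2, 0, 0, 0, -0.0924, 1], [1.6, 2.0, 0, 0, 0, -0.0924, 1], [1.8, 1.9, 0, 0, 0, -0.0924, 1], [2.0, 1.7, 0, 0, 0, -0.0924, 1], [2.1, 1.5, 0, 0, 0, -0.0924, 1], [2.3, 1.3, 0, 0, 0, -0.0924, 1]],
])

```text
t: 10.43
eef_pos: [0.556, 0.0549, 0.08]
ee_rot: [[-0.421, 0.907, -0.001], [0.907, 0.421, -0.004], [-0.003, -0.002, -1.0]]
force: [-2.7, -6.9, 5.4]
gripper_width: 0.0086
```

```bash
python3 st.py
```

```text
t 10.4333 pos [0.556  0.0549 0.08  ] yaw 114.9 w 0.0086 F [-2.7 -6.9  5.4] q [ 0.43  0.64 -0.85  1.92  0.62  0.88 -0.31] qd 0.958 r 0.0272 a 118.49
```

Rotating smoothly with low force; continue.

Emit:
arm_command([
  [[2.4, 1.1, 0, 0, 0, -0.0924, 1], [2.5, 0.9, 0, 0, 0, -0.0924, 1], [2.5, 0.6, 0, 0, 0, -0.0924, 1], [2.6, 0.4, 0, 0, 0, -0.0924, 1], [2.6, 0.2, 0, 0, 0, -0.0924, 1], [2.6, -0.1, 0, 0, 0, -0.0924, 1], [2.6, -0.3, 0, 0, 0, -0.0924, 1], [2.6, -0.6, 0, 0, 0, -0.0924, 1]],
])

```text
t: 11.1
eef_pos: [0.5756, 0.0562, 0.08]
ee_rot: [[0.3, 0.954, -0.002], [0.954, -0.3, -0.005], [-0.005, -0.001, -1.0]]
force: [-5.7, -8.0, 9.0]
gripper_width: 0.0087
```

Emit:
arm_command([
  [[2.5, -0.8, 0, 0, 0, -0.0924, 1], [2.4, -1.0, 0, 0, 0, -0.0924, 1], [2.3, -1.2, 0, 0, 0, -0.0924, 1], [2.2, -1.4, 0, 0, 0, -0.0924, 1], [2.0, -1.6, 0, 0, 0, -0.0924, 1], [1.9, -1.8, 0, 0, 0, -0.0924, 1], [1.7, -2.0, 0, 0, 0, -0.0924, 1], [1.5, -2.1, 0, 0, 0, -0.0924, 1]],
])

```text
t: 11.77
eef_pos: [0.591, 0.0441, 0.08]
ee_rot: [[0.864, 0.503, -0.004], [0.503, -0.864, -0.005], [-0.006, 0.002, -1.0]]
force: [-8.1, -8.5, 10.8]
gripper_width: 0.0089
```

Emit:
arm_command([
  [[1.3, -2.3, 0, 0, 0, -0.0924, 1], [1.1, -2.4, 0, 0, 0, -0.0924, 1], [0.9, -2.5, 0, 0, 0, -0.0924, 1], [0.6, -2.5, 0, 0, 0, -0.0924, 1], [0.4, -2.6, 0, 0, 0, -0.0924, 1], [0.2, -2.6, 0, 0, 0, -0.0924, 1], [0, -2.6, 0, 0, 0, -0.0924, 1], [0, 0, 0, 0, 0, 0, 1]],
])

```text
t: 12.43
eef_pos: [0.5946, 0.027, 0.08]
ee_rot: [[0.993, -0.12, -0.006], [-0.12, -0.993, -0.004], [-0.005, 0.005, -1.0]]
force: [-10.3, -6.3, 12.3]
gripper_width: 0.0087
```

```bash
python3 st.py
cat > ang.py <<'E'
from h import *
import sys
def rep(n="wrist",save=None,c=np.array([.569,.031])):
    o=manip.observe();f=manip.grab_frame(n)
    if save: cv2.imwrite(save,f["image"])
    W=cloud(f,o);I=f["image"].astype(int);rr=np.hypot(W[...,0]-c[0],W[...,1]-c[1])
    va=(abs(W[...,2]-.085)<.004)&(rr<.05)&(I.min(2)>60)&(np.ptp(I,axis=2)<40)
    Q=W[va][:,:2];m=Q.mean(0);d=np.linalg.svd(Q-m)[2][0];pr=(Q-m)@d
    print(n,"vane n",len(Q),"dir",np.degrees(np.arctan2(d[1],d[0])),np.round([m+d*pr.min(),m+d*pr.max()],4).tolist())
    sk=(I.sum(2)<140)&(abs(W[...,2]-.061)<.004)&(rr<.06);P=W[sk][:,:2]
    if len(P)>100:print("skirt",cv2.minEnclosingCircle((P*1e3).astype(np.float32)))
    br=(I[...,2]-I[...,0]>60)&(W[...,2]>.046)&(W[...,2]<.075)&(rr<.08)
    k,l,st,ce=cv2.connectedComponentsWithStats(br.astype(np.uint8))
    for i in range(1,k):
        mm=l==i
        if mm.sum()>15:
            zt=W[mm][:,2].max();w=W[mm&(W[...,2]>zt-.004)].mean(0)
            print("brass",mm.sum(),np.round(w,4),"zmax",zt.round(4),"ang",np.degrees(np.arctan2(w[1]-c[1],w[0]-c[0])).round(2),"r",np.hypot(w[1]-c[1],w[0]-c[0]).round(4))
    yaw=np.radians(27.6);L=(W[...,:2]-c)@np.array([[np.cos(yaw),np.sin(yaw)],[-np.sin(yaw),np.cos(yaw)]]).T
    t=(W[...,2]>.089)&(W[...,2]<.096)&(L[...,1]<-.055)&(L[...,1]>-.12)&(abs(L[...,0])<.02)
    if t.sum()>20: print("tab y",L[t][:,1].min(),L[t][:,1].max(),"x",L[t][:,0].min(),L[t][:,0].max())
    h=(abs(W[...,2]-.067)<.003)&(L[...,1]<-.03)&(L[...,1]>-.12)&(abs(L[...,0])<.012)
    if h.sum()>20: print("hood inner y",L[h][:,1].max(),"outer",L[h][:,1].min())
for n in sys.argv[2:]: rep(n,sys.argv[1]+n+".png")
E
python3 ang.py pics/a1 wrist top side
```

```text
t 12.4333 pos [0.5946 0.027  0.08  ] yaw -6.87 w 0.0087 F [-10.3  -6.3  12.3] q [ 0.1   0.56 -0.33  1.85  0.25  0.78 -2.06] qd 0.099 r 0.0259 a -8.91
wrist vane n 1402 dir 173.10990115840573 [[0.6094, 0.0265], [0.5654, 0.0318]]
skirt ((569.5479736328125, 31.16913414001465), 52.70000076293945)
brass 270 [0.63   0.0176 0.0643] zmax 0.0661 ang -12.36 r 0.0624
brass 208 [0.6245 0.0596 0.0524] zmax 0.0542 ang 27.23 r 0.0624
brass 182 [0.5933 0.088  0.0523] zmax 0.0536 ang 66.91 r 0.062
tab y -0.09783096867061046 -0.08544126253692674 x -0.01444286754565827 0.015614689330557534
hood inner y -0.06273393877049736 outer -0.10690027469050271ang.py:8: RuntimeWarning: Mean of empty slice.
  Q=W[va][:,:2];m=Q.mean(0);d=np.linalg.svd(Q-m)[2][0];pr=(Q-m)@d
  ret = um.true_divide(
Traceback (most recent call last):
  File "ang.py", line 24, in <module>
    for n in sys.argv[2:]: rep(n,sys.argv[1]+n+".png")
                           ~~~^^^^^^^^^^^^^^^^^^^^^^^^
  File "ang.py", line 9, in rep
    print(n,"vane n",len(Q),"dir",np.degrees(np.arctan2(d[1],d[0])),np.round([m+d*pr.min(),m+d*pr.max()],4).tolist())
                                                                                  ~~~~~~^^
ValueError: zero-size array to reduction operation minimum which has no identity
```

View pics/a1wrist.png

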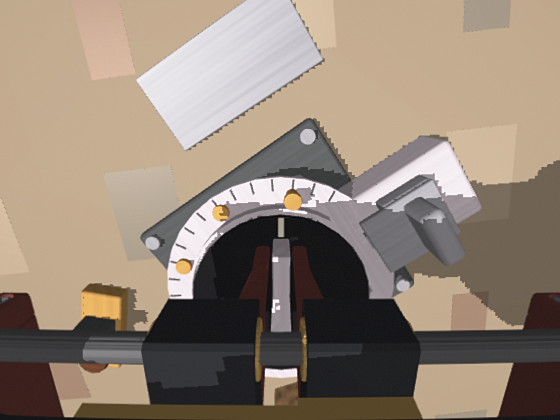

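Emit:
arm_command([
  [[-0.5, -1.2, 0, 0, 0, -0.048, 1], [-0.8, -1.2, 0, 0, 0, -0.048, 1], [0, 0, 0, 0, 0, 0, 1], [0, 0, 0, 0, 0, 0, 1], [0, 0, 0, 0, 0, 0, 1], [0, 0, 0, 0, 0, 0, 1], [0, 0, 0, 0, 0, 0, 1], [0, 0, 0, 0, 0, 0, 1]],
])

```text
t: 13.2
eef_pos: [0.5942, 0.0246, 0.08]
ee_rot: [[0.978, -0.21, -0.004], [-0.21, -0.978, -0.004], [-0.003, 0.005, -1.0]]
force: [-7.7, -7.5, 10.5]
gripper_width: 0.0092
```

```bash
python3 st.py;python3 ang.py pics/a2 wrist
```

```text
t 13.2 pos [0.5942 0.0246 0.08  ] yaw -12.1 w 0.0092 F [-7.7 -7.5 10.5] q [ 0.09  0.55 -0.31  1.85  0.24  0.78 -2.13] qd 0.002 r 0.026 a -14.27
wrist vane n 1405 dir 167.83074158782753 [[0.6089, 0.0228], [0.565, 0.0323]]
skirt ((569.6918334960938, 31.11885643005371), 52.53718566894531)
brass 265 [0.6299 0.0176 0.0643] zmax 0.0659 ang -12.42 r 0.0624
brass 210 [0.6244 0.0595 0.0523] zmax 0.0538 ang 27.22 r 0.0623
brass 176 [0.5933 0.0881 0.0523] zmax 0.0544 ang 66.97 r 0.062
tab y -0.09777075894471396 -0.08544843359049585 x -0.015209705973102105 0.015457436080520644
hood inner y -0.06270038916445805 outer -0.10680792084734866
```

Emit:
arm_command([
  [[0, 0, 0, 0, 0, 0, 0.4], [0, 0, 0, 0, 0, 0, 0.4], [0, 0, 20, 0, 0, 0, 0.4], [0, 0, 25, 0, 0, 0, 0.4], [7.4, -24.8, 0, 0, 0, 0.115, 1], [7.4, -24.8, 0, 0, 0, 0.115, 1], [7.4, -24.8, 0, 0, 0, 0.115, 1], [7.3, -24.9, 0, 0, 0, 0.115, 1]],
])

```text
t: 13.92
eef_pos: [0.6266, -0.0719, 0.1251]
ee_rot: [[0.967, 0.254, 0.002], [0.254, -0.967, 0.001], [0.002, -0.0, -1.0]]
force: [0.7, 0.3, 0.3]
gripper_width: 0.0035
```

Emit:
arm_command([
  [[0, 0, 0, 0, 0, 0.115, 1], [0, 0, 0, 0, 0, 0.112, 1], [0, 0, 0, 0, 0, 0, 1], [0, 0, 0, 0, 0, 0, 1], [0, 0, -14, 0, 0, 0, 1], [0, 0, -14, 0, 0, 0, 1], [0, 0, -14, 0, 0, 0, 1], [0, 0, 0, 0, 0, 0, 1]],
])

```text
t: 14.58
eef_pos: [0.6229, -0.0715, 0.0784]
ee_rot: [[0.888, 0.459, -0.006], [0.459, -0.888, 0.0], [-0.006, -0.003, -1.0]]
force: [-0.8, -0.7, 0.2]
gripper_width: 0.0008
```

```bash
python3 st.py;python3 ang.py pics/a3 wrist
python3 - <<'E'
from h import *
f=manip.grab_frame("side");a=f["image"][190:300,210:330];cv2.imwrite("pics/s3.png",cv2.resize(a,(720,660),interpolation=3)[:600])
E
```

```text
t 14.5833 pos [ 0.6229 -0.0715  0.0784] yaw 27.35 w 0.0008 F [-0.8 -0.7  0.2] q [ 0.34  0.62 -0.44  1.77  0.34  0.84 -1.36] qd 0.046 r 0.1158 a -62.23
wrist vane n 2614 dir 167.82286641990663 [[0.6087, 0.0221], [0.5577, 0.0331]]
skirt ((569.817138671875, 31.522750854492188), 53.24500274658203)
brass 249 [0.6244 0.0591 0.0523] zmax 0.0544 ang 26.91 r 0.0621
brass 208 [0.5934 0.0878 0.0524] zmax 0.0544 ang 66.76 r 0.0619
brass 268 [0.6299 0.0174 0.0643] zmax 0.0658 ang -12.57 r 0.0624
tab y -0.11965506949537566 -0.08558162581062019 x -0.004949221589429724 0.015020370151156323
hood inner y -0.06238986270476087 outer -0.11637693244392937
```

View pics/a3wrist.png

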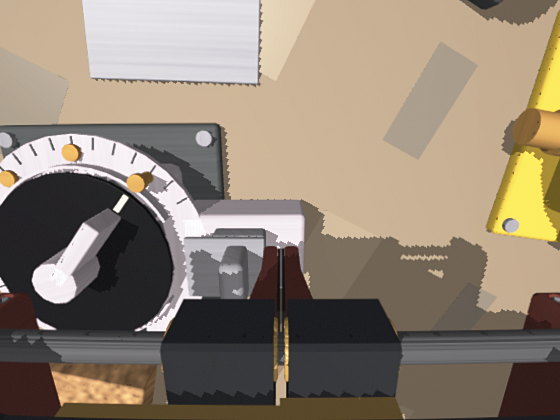

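View pics/s3.png

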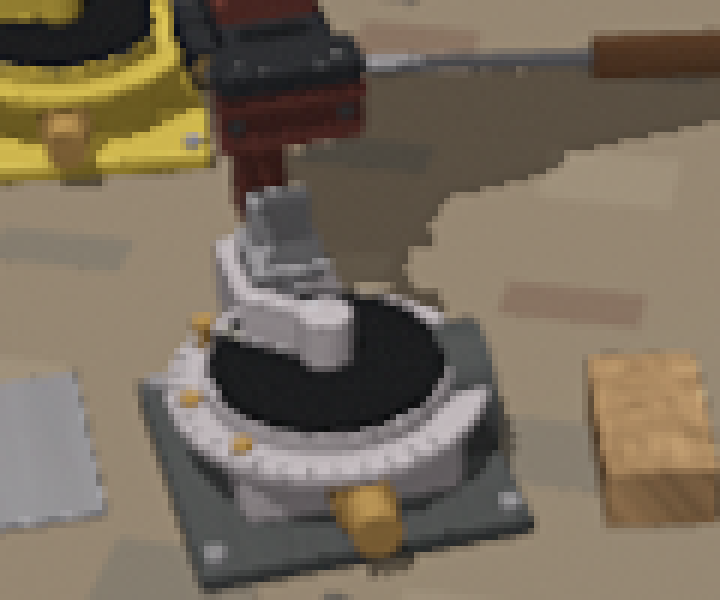

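Emit:
arm_command([
  [[-1.4, 2.7, 0, 0, 0, 0, 1], [-1.4, 2.7, 0, 0, 0, 0, 1], [-1.4, 2.7, 0, 0, 0, 0, 1], [-1.4, 2.7, 0, 0, 0, 0, 1], [-1.4, 2.7, 0, 0, 0, 0, 1], [-1.4, 2.7, 0, 0, 0, 0, 1], [0, 0, 0, 0, 0, 0, 1], [0, 0, 0, 0, 0, 0, 1]],
])

```text
t: 15.35
eef_pos: [0.6171, -0.0551, 0.0828]
ee_rot: [[0.888, 0.46, -0.0], [0.46, -0.888, 0.0], [-0.0, -0.0, -1.0]]
force: [-0.2, -0.7, -0.4]
gripper_width: 0.0006
```

```bash
python3 st.py;python3 ang.py pics/a4 wrist
```

```text
t 15.35 pos [ 0.6171 -0.0551  0.0828] yaw 27.37 w 0.0006 F [-0.2 -0.7 -0.4] q [ 0.32  0.6  -0.45  1.79  0.34  0.83 -1.39] qd 0.007 r 0.0987 a -60.82
wrist vane n 2499 dir 167.89679087172442 [[0.6088, 0.0224], [0.5578, 0.0333]]
skirt ((569.3349609375, 31.52878761291504), 53.181068420410156)
brass 238 [0.6244 0.0593 0.0523] zmax 0.0539 ang 27.05 r 0.0622
brass 219 [0.5932 0.0879 0.0523] zmax 0.0546 ang 66.98 r 0.0619
brass 268 [0.6299 0.0173 0.0642] zmax 0.0658 ang -12.63 r 0.0625
tab y -0.10738702000503461 -0.07704127163854954 x -0.004294822891292764 0.016759607678751003
hood inner y -0.053820673388732046 outer -0.08869282074916213
```

Emit:
arm_command([
  [[-0.5, 0.9, 0, 0, 0, 0, 1], [-0.5, 0.9, 0, 0, 0, 0, 1], [-0.4, 0.9, 0, 0, 0, 0, 1], [-0.5, 0.9, 0, 0, 0, 0, 1], [-0.4, 0.9, 0, 0, 0, 0, 1], [-0.5, 0.9, 0, 0, 0, 0, 1], [0, 0, 0, 0, 0, 0, 1], [0, 0, 0, 0, 0, 0, 1]],
])

```text
t: 16.07
eef_pos: [0.6152, -0.052, 0.0827]
ee_rot: [[0.889, 0.458, 0.001], [0.458, -0.889, -0.002], [0.0, 0.002, -1.0]]
force: [3.3, -5.0, -1.5]
gripper_width: 0.0002
```

```bash
python3 st.py;python3 ang.py pics/a5 wrist
```

```text
t 16.0667 pos [ 0.6152 -0.052   0.0827] yaw 27.28 w 0.0002 F [ 3.3 -5.  -1.5] q [ 0.31  0.6  -0.45  1.79  0.34  0.83 -1.4 ] qd 0.002 r 0.095 a -60.89
wrist vane n 2492 dir 168.1415921531665 [[0.6087, 0.0225], [0.5576, 0.0333]]
skirt ((569.234375, 31.77635383605957), 53.46187210083008)
brass 236 [0.6244 0.0593 0.0521] zmax 0.054 ang 27.1 r 0.0622
brass 219 [0.5932 0.088  0.0522] zmax 0.054 ang 66.94 r 0.0619
brass 268 [0.6299 0.0174 0.0643] zmax 0.0656 ang -12.59 r 0.0624
tab y -0.103694957096611 -0.07337385115008335 x -0.005036249768453999 0.016410016404420063
hood inner y -0.050280181257775725 outer -0.08508211314075671
```

Emit:
arm_command([
  [[2.7, -5.3, 0, 0, 0, 0, 1], [0, 0, 22, 0, 0, 0, 1], [0, 0, 22, 0, 0, -0.115, 1], [-4.5, 16.2, 0, 0, 0, -0.115, 0.4], [-4.5, 16.2, 0, 0, 0, -0.115, 0.4], [-4.5, 16.2, 0, 0, 0, -0.115, 0.4], [-4.5, 16.2, 0, 0, 0, -0.115, 0.4], [-4.5, 16.2, 0, 0, 0, -0.115, 0.4]],
])

```text
t: 16.78
eef_pos: [0.5938, 0.027, 0.1265]
ee_rot: [[0.976, -0.216, -0.001], [-0.216, -0.976, 0.001], [-0.001, -0.001, -1.0]]
force: [-0.2, 0.4, -0.1]
gripper_width: 0.0259
```

```bash
python3 st.py;python3 ang.py pics/a6 wrist
```

```text
t 16.7833 pos [0.5938 0.027  0.1265] yaw -12.48 w 0.0259 F [-0.2  0.4 -0.1] q [ 0.1   0.49 -0.33  1.83  0.2   0.86 -2.11] qd 1.551 r 0.0252 a -9.15
wrist vane n 1508 dir 168.03398807005422 [[0.6086, 0.0228], [0.5579, 0.0336]]
skirt ((569.4589233398438, 30.96045684814453), 52.55126190185547)
brass 165 [0.6299 0.0176 0.0642] zmax 0.0656 ang -12.43 r 0.0624
brass 136 [0.6243 0.0595 0.0524] zmax 0.0538 ang 27.26 r 0.0623
brass 126 [0.5933 0.0881 0.0523] zmax 0.0544 ang 66.99 r 0.0621
tab y -0.08579314984962297 -0.0737307587957896 x -0.014324378753786891 0.015022411406004167
hood inner y -0.050689020435992285 outer -0.09491535465435219
```

Emit:
arm_command([
  [[0, -0.5, -16, 0, 0, 0, 0.4], [0, 0, -16, 0, 0, 0, 0.4], [0, 0, -14, 0, 0, 0, 0.4], [0, 0, 0, 0, 0, 0, 1], [0, 0, 0, 0, 0, 0, 1], [0, 0, 0, 0, 0, 0, 1], [0, 0, 0, 0, 0, 0, 1], [0, 0, 0, 0, 0, 0, 1]],
])

```text
t: 17.5
eef_pos: [0.5948, 0.0243, 0.0812]
ee_rot: [[0.977, -0.211, 0.0], [-0.211, -0.977, -0.001], [0.001, 0.001, -1.0]]
force: [-0.8, -2.5, -1.8]
gripper_width: 0.0087
```

Emit:
arm_command([
  [[0.2, 0.8, 0, 0, 0, 0.033, 1], [0.2, 0.8, 0, 0, 0, 0.033, 1], [0, 0, 0, 0, 0, 0, 1], [0, 0, 0, 0, 0, 0, 1], [0, 0, 0, 0, 0, 0, 1], [0, 0, 0, 0, 0, 0, 0.4], [0, 0, 0, 0, 0, 0, 0.4], [0, 0, 20, 0, 0, 0, 0.4]],
])

```text
t: 18.17
eef_pos: [0.593, 0.0272, 0.0979]
ee_rot: [[0.989, -0.145, -0.005], [-0.145, -0.989, 0.0], [-0.005, 0.0, -1.0]]
force: [-0.4, -0.6, 0.5]
gripper_width: 0.0245
```

```bash
python3 st.py;python3 ang.py pics/a7 wrist
```

```text
t 18.1667 pos [0.593  0.0272 0.0979] yaw -8.37 w 0.0245 F [-0.4 -0.6  0.5] q [ 0.11  0.53 -0.34  1.85  0.23  0.81 -2.07] qd 0.493 r 0.0243 a -9.09
wrist vane n 1968 dir 171.79443184505246 [[0.6091, 0.0254], [0.5578, 0.0328]]
skirt ((570.1810913085938, 30.866321563720703), 52.342288970947266)
brass 226 [0.6299 0.0177 0.0642] zmax 0.0661 ang -12.32 r 0.0623
brass 185 [0.6243 0.0595 0.0523] zmax 0.0544 ang 27.28 r 0.0622
brass 158 [0.5933 0.0881 0.0522] zmax 0.0538 ang 66.96 r 0.062
tab y -0.08618564309911883 -0.07420322323807704 x -0.014636468099494886 0.015535568175075913
hood inner y -0.051401669597957875 outer -0.09537794607177127
```

Emit:
arm_command([
  [[0, 0, 27, 0, 0, 0, 1], [4.5, -17.2, 0, 0, 0, 0.104, 1], [4.5, -17.2, 0, 0, 0, 0.104, 1], [4.5, -17.2, 0, 0, 0, 0.104, 1], [4.5, -17.2, 0, 0, 0, 0.104, 1], [4.5, -17.2, 0, 0, 0, 0.104, 1], [0, 0, -15, 0, 0, 0.104, 1], [0, 0, 0, 0, 0, 0, 1]],
])

```text
t: 18.88
eef_pos: [0.6169, -0.0605, 0.1107]
ee_rot: [[0.888, 0.461, -0.002], [0.461, -0.888, 0.001], [-0.001, -0.001, -1.0]]
force: [-0.6, 0.0, -0.4]
gripper_width: 0.0006
```

```bash
python3 st.py;python3 ang.py pics/a8 wrist|grep -v brass
```

```text
t 18.8833 pos [ 0.6169 -0.0605  0.1107] yaw 27.42 w 0.0006 F [-0.6  0.  -0.4] q [ 0.34  0.57 -0.47  1.77  0.32  0.88 -1.36] qd 0.147 r 0.1033 a -62.39
wrist vane n 1905 dir 171.22630934998244 [[0.6091, 0.0248], [0.558, 0.0327]]
skirt ((569.4652099609375, 32.061973571777344), 53.42744827270508)
tab y -0.08645163461301016 -0.07429091706758226 x -0.014659431942050362 0.015100637370171999
hood inner y -0.051251911187039347 outer -0.09506015405095578
```

Emit:
arm_command([
  [[0, 0, -14, 0, 0, 0, 1], [0, 0, -14, 0, 0, 0, 1], [0, 0, 0, 0, 0, 0, 1], [-1.1, 2.2, 0, 0, 0, 0, 1], [-1.1, 2.2, 0, 0, 0, 0, 1], [-1.1, 2.2, 0, 0, 0, 0, 1], [-1.1, 2.2, 0, 0, 0, 0, 1], [-1.1, 2.2, 0, 0, 0, 0, 1]],
])

```text
t: 19.6
eef_pos: [0.6145, -0.0525, 0.0851]
ee_rot: [[0.889, 0.457, 0.005], [0.457, -0.889, -0.005], [0.003, 0.007, -1.0]]
force: [10.7, -12.6, -10.0]
gripper_width: 0.0005
```

```bash
python3 st.py;python3 ang.py pics/a9 wrist|grep -v brass
```

```text
t 19.6 pos [ 0.6145 -0.0525  0.0851] yaw 27.21 w 0.0005 F [ 10.7 -12.6 -10. ] q [ 0.31  0.59 -0.45  1.8   0.34  0.82 -1.4 ] qd 0.047 r 0.0951 a -61.42
wrist vane n 2458 dir 171.53401194953946 [[0.6091, 0.0249], [0.5576, 0.0326]]
skirt ((569.4635009765625, 31.457752227783203), 53.04161071777344)
tab y -0.1040440289418023 -0.0737864978030248 x -0.006732985586284325 0.015850743092349497
hood inner y -0.0505071883458386 outer -0.09478351598627295
```

Emit:
arm_command([
  [[3.7, -7.1, 0, 0, 0, 0, 1], [0, 0, 22, 0, 0, 0, 1], [0, 0, 22, 0, 0, -0.104, 1], [-4.1, 16.8, 0, 0, 0, -0.104, 0.4], [-4.1, 16.8, 0, 0, 0, -0.104, 0.4], [-4.1, 16.8, 0, 0, 0, -0.104, 0.4], [-4.1, 16.8, 0, 0, 0, -0.104, 0.4], [-4.1, 16.8, 0, 0, 0, -0.104, 0.4]],
])

```text
t: 20.32
eef_pos: [0.5952, 0.0299, 0.1294]
ee_rot: [[0.989, -0.151, 0.001], [-0.151, -0.989, 0.001], [0.001, -0.001, -1.0]]
force: [-0.3, 1.1, -0.5]
gripper_width: 0.026
```

```bash
python3 st.py;python3 ang.py pics/a10 wrist|grep -v brass
```

```text
t 20.3167 pos [0.5952 0.0299 0.1294] yaw -8.69 w 0.026 F [-0.3  1.1 -0.5] q [ 0.11  0.49 -0.35  1.82  0.21  0.86 -2.06] qd 1.449 r 0.0262 a -2.38
wrist vane n 1460 dir 171.551570133567 [[0.6089, 0.0254], [0.5574, 0.0331]]
skirt ((569.440185546875, 30.818235397338867), 52.643890380859375)
tab y -0.08663783190156726 -0.07451166146442392 x -0.014439122840935395 0.015360437766170668
hood inner y -0.05139381828878322 outer -0.09574536427259371
```

Emit:
arm_command([
  [[0, -2, -17, 0, 0, 0, 0.4], [0, 0, -16, 0, 0, 0, 0.4], [0, 0, -15, 0, 0, 0, 0.4], [0, 0, 0, 0, 0, 0, 1], [0, 0, 0, 0, 0, 0, 1], [0, 0, 0, 0, 0, 0, 1], [0, 0, 0, 0, 0, 0, 1], [0, 0, 0, 0, 0, 0, 1]],
])

```text
t: 21.03
eef_pos: [0.5959, 0.0261, 0.0816]
ee_rot: [[0.989, -0.146, 0.001], [-0.146, -0.989, -0.0], [0.001, 0.0, -1.0]]
force: [-0.2, -2.1, 0.4]
gripper_width: 0.0089
```

Emit:
arm_command([
  [[-0.4, -1.8, 0, 0, 0, -0.07, 1], [-0.4, -1.8, 0, 0, 0, -0.07, 1], [0, 0, 0, 0, 0, 0, 1], [0, 0, 0, 0, 0, 0, 1], [0, 0, 0, 0, 0, 0, 1], [0, 0, 0, 0, 0, 0, 0.4], [0, 0, 0, 0, 0, 0, 0.4], [0, 0, 20, 0, 0, 0, 0.4]],
])

```text
t: 21.7
eef_pos: [0.5919, 0.0237, 0.0976]
ee_rot: [[0.96, -0.281, -0.006], [-0.281, -0.96, 0.001], [-0.006, 0.001, -1.0]]
force: [-0.7, 0.3, 0.2]
gripper_width: 0.0246
```

```bash
python3 st.py;python3 ang.py pics/a11 wrist
```

```text
t 21.7 pos [0.5919 0.0237 0.0976] yaw -16.31 w 0.0246 F [-0.7  0.3  0.2] q [ 0.09  0.52 -0.3   1.85  0.21  0.81 -2.18] qd 0.495 r 0.0241 a -17.63
wrist vane n 1967 dir 163.8587753906209 [[0.6081, 0.0199], [0.558, 0.0344]]
skirt ((569.8345947265625, 30.769359588623047), 52.290706634521484)
brass 204 [0.63   0.0175 0.0643] zmax 0.0658 ang -12.49 r 0.0625
brass 175 [0.6244 0.0595 0.0523] zmax 0.0545 ang 27.22 r 0.0623
brass 153 [0.5932 0.0881 0.0523] zmax 0.0539 ang 67.03 r 0.062
tab y -0.08662616822599345 -0.07457782793365524 x -0.014956951108167875 0.015183267571261809
hood inner y -0.05138360966281106 outer -0.0957135851289173
```

Emit:
arm_command([
  [[0, 0, 27, 0, 0, 0.1085, 1], [4.6, -16.6, 0, 0, 0, 0.1085, 1], [4.6, -16.6, 0, 0, 0, 0.1085, 1], [4.6, -16.6, 0, 0, 0, 0.1085, 1], [4.6, -16.6, 0, 0, 0, 0.1085, 1], [4.6, -16.6, 0, 0, 0, 0.1085, 1], [0, 0, -15, 0, 0, 0.1085, 1], [0, 0, 0, 0, 0, 0, 1]],
])

```text
t: 22.42
eef_pos: [0.6165, -0.061, 0.1104]
ee_rot: [[0.889, 0.458, -0.003], [0.458, -0.889, 0.001], [-0.002, -0.002, -1.0]]
force: [-1.4, -0.0, -0.6]
gripper_width: 0.0004
```

```bash
python3 st.py
```

```text
t 22.4167 pos [ 0.6165 -0.061   0.1104] yaw 27.24 w 0.0004 F [-1.4 -0.  -0.6] q [ 0.34  0.57 -0.46  1.77  0.32  0.88 -1.36] qd 0.157 r 0.1035 a -62.71
```

Emit:
arm_command([
  [[0, 0, -14, 0, 0, 0, 1], [0, 0, -14, 0, 0, 0, 1], [0, 0, 0, 0, 0, 0, 1], [-1.1, 2.2, 0, 0, 0, 0, 1], [-1.1, 2.2, 0, 0, 0, 0, 1], [-1.1, 2.2, 0, 0, 0, 0, 1], [-1.1, 2.2, 0, 0, 0, 0, 1], [-1.1, 2.2, 0, 0, 0, 0, 1]],
])

```text
t: 23.08
eef_pos: [0.6137, -0.0515, 0.0854]
ee_rot: [[0.891, 0.454, 0.004], [0.454, -0.891, -0.003], [0.002, 0.005, -1.0]]
force: [6.7, -9.8, -6.6]
gripper_width: 0.0001
```

```bash
python3 st.py;python3 ang.py pics/a12 wrist|grep -v brass
```

```text
t 23.0833 pos [ 0.6137 -0.0515  0.0854] yaw 27.02 w 0.0001 F [ 6.7 -9.8 -6.6] q [ 0.31  0.59 -0.45  1.8   0.34  0.82 -1.4 ] qd 0.045 r 0.0939 a -61.53
wrist vane n 2414 dir 163.64446067157027 [[0.6081, 0.0196], [0.5576, 0.0344]]
skirt ((569.7018432617188, 31.266910552978516), 53.132503509521484)
tab y -0.10277725158486913 -0.0724455636212385 x -0.007374828349673741 0.015628830318955983
hood inner y -0.049213818073559255 outer -0.09350585376051207
```

Emit:
arm_command([
  [[0, 0, 0, 0, 0, 0, 1], [-0.5, 1, 0, 0, 0, 0, 1], [-0.5, 1, 0, 0, 0, 0, 1], [0, 0, 0, 0, 0, 0, 1], [0, 0, 0, 0, 0, 0, 1], [0, 0, 0, 0, 0, 0, 1], [0, 0, 0, 0, 0, 0, 1], [0, 0, 0, 0, 0, 0, 1]],
])

```text
t: 23.8
eef_pos: [0.6136, -0.0514, 0.0854]
ee_rot: [[0.892, 0.453, 0.006], [0.453, -0.892, -0.004], [0.003, 0.006, -1.0]]
force: [7.1, -9.4, -5.9]
gripper_width: 0.0001
```

```bash
python3 st.py;python3 ang.py pics/a13 wrist|grep -v brass
```

```text
t 23.8 pos [ 0.6136 -0.0514  0.0854] yaw 26.91 w 0.0001 F [ 7.1 -9.4 -5.9] q [ 0.31  0.59 -0.45  1.8   0.34  0.82 -1.4 ] qd 0.003 r 0.0937 a -61.56
wrist vane n 2423 dir 163.5734650764205 [[0.6083, 0.0196], [0.5576, 0.0345]]
skirt ((569.2911376953125, 31.495431900024414), 53.168724060058594)
tab y -0.10266509302915024 -0.07224137633424645 x -0.007085393153356795 0.01555542752037972
hood inner y -0.048979478776518696 outer -0.09279686591939436
```

Emit:
arm_command([
  [[4.6, -8.9, 0, 0, 0, 0, 1], [0, 0, 22, 0, 0, -0.1085, 1], [0, 0, 22, 0, 0, -0.1085, 1], [-4.3, 15.8, 0, 0, 0, -0.1085, 0.4], [-4.3, 15.8, 0, 0, 0, -0.1085, 0.4], [-4.3, 15.8, 0, 0, 0, -0.1085, 0.4], [-4.3, 15.8, 0, 0, 0, -0.1085, 0.4], [-4.3, 15.8, 0, 0, 0, -0.1085, 0.4]],
])

```text
t: 24.52
eef_pos: [0.5939, 0.0243, 0.1293]
ee_rot: [[0.958, -0.288, 0.001], [-0.288, -0.958, 0.001], [0.0, -0.001, -1.0]]
force: [0.5, 0.2, -0.1]
gripper_width: 0.0258
```

```bash
python3 st.py;python3 ang.py pics/a14 wrist
```

```text
t 24.5167 pos [0.5939 0.0243 0.1293] yaw -16.72 w 0.0258 F [ 0.5  0.2 -0.1] q [ 0.09  0.48 -0.31  1.83  0.19  0.86 -2.17] qd 1.478 r 0.0258 a -15.1
wrist vane n 1473 dir 163.76014713532632 [[0.6078, 0.0199], [0.5572, 0.0347]]
skirt ((569.6038818359375, 30.626361846923828), 52.487483978271484)
brass 149 [0.6298 0.0175 0.0642] zmax 0.0657 ang -12.5 r 0.0623
brass 132 [0.6243 0.0596 0.0525] zmax 0.0545 ang 27.31 r 0.0623
brass 117 [0.5932 0.0882 0.0524] zmax 0.0537 ang 67.03 r 0.0621
tab y -0.08504210074578489 -0.07301368787151595 x -0.014735125484276426 0.015304084288438088
hood inner y -0.04999490253322568 outer -0.09413727242567586
```

Emit:
arm_command([
  [[0, -0.5, -17, 0, 0, 0, 0.4], [0, 0, -16, 0, 0, 0, 0.4], [0, 0, -15, 0, 0, 0, 0.4], [0, 0, 0, 0, 0, 0, 1], [0, 0, 0, 0, 0, 0, 1], [0, 0, 0, 0, 0, 0, 1], [0, 0, 0, 0, 0, 0, 1], [0, 0, 0, 0, 0, 0, 1]],
])

```text
t: 25.23
eef_pos: [0.5947, 0.0222, 0.0816]
ee_rot: [[0.959, -0.283, 0.001], [-0.283, -0.959, -0.0], [0.001, -0.0, -1.0]]
force: [-0.4, -1.1, 0.6]
gripper_width: 0.0087
```

Emit:
arm_command([
  [[-0.2, -0.6, 0, 0, 0, -0.022, 1], [-0.2, -0.6, 0, 0, 0, -0.022, 1], [0, 0, 0, 0, 0, 0, 1], [0, 0, 0, 0, 0, 0, 1], [0, 0, 0, 0, 0, 0, 1], [0, 0, 0, 0, 0, 0, 1], [0, 0, 0, 0, 0, 0, 1], [0, 0, 0, 0, 0, 0, 1]],
])

```text
t: 25.9
eef_pos: [0.5942, 0.0209, 0.0815]
ee_rot: [[0.946, -0.325, 0.001], [-0.325, -0.946, -0.001], [0.001, 0.0, -1.0]]
force: [-0.8, -2.5, 5.7]
gripper_width: 0.0086
```

```bash
python3 st.py;python3 ang.py pics/a15 wrist
```

```text
t 25.9 pos [0.5942 0.0209 0.0815] yaw -18.99 w 0.0086 F [-0.8 -2.5  5.7] q [ 0.08  0.54 -0.28  1.86  0.21  0.77 -2.22] qd 0.002 r 0.0272 a -21.82
wrist vane n 1395 dir 161.05733413790617 [[0.6078, 0.0179], [0.5655, 0.0324]]
skirt ((569.399169921875, 30.503164291381836), 52.661537170410156)
brass 228 [0.6298 0.0174 0.0644] zmax 0.0661 ang -12.61 r 0.0623
brass 202 [0.6243 0.0593 0.0524] zmax 0.054 ang 27.07 r 0.0621
brass 170 [0.5932 0.0879 0.0523] zmax 0.054 ang 66.94 r 0.0618
tab y -0.08506492361684113 -0.07297778258286132 x -0.014900702510960236 0.015183831070010185
hood inner y -0.04994654059111451 outer -0.09408593701609899
```

Emit:
arm_command([
  [[0, 0, 0, 0, 0, 0, 0.4], [0, 0, 0, 0, 0, 0, 0.4], [0, 0, 22, 0, 0, 0, 0.4], [0, 0, 24, 0, 0, 0.115, 0.4], [5.3, -20, 0, 0, 0, 0.115, 1], [5.3, -20, 0, 0, 0, 0.115, 1], [5.3, -20, 0, 0, 0, 0.115, 1], [5.3, -20, 0, 0, 0, 0.115, 1]],
])

```text
t: 26.62
eef_pos: [0.615, -0.059, 0.1266]
ee_rot: [[0.969, 0.248, 0.0], [0.248, -0.969, 0.0], [0.0, -0.0, -1.0]]
force: [-0.4, 0.7, -0.6]
gripper_width: 0.0033
```

Emit:
arm_command([
  [[0, 0, -14, 0, 0, 0.115, 1], [0, 0, 0, 0, 0, 0.115, 1], [0, 0, -15, 0, 0, 0, 1], [0, 0, -15, 0, 0, 0, 1], [0, 0, 0, 0, 0, 0, 1], [-1.1, 2.2, 0, 0, 0, 0, 1], [-1.1, 2.2, 0, 0, 0, 0, 1], [-1.1, 2.2, 0, 0, 0, 0, 1]],
])

```text
t: 27.28
eef_pos: [0.6121, -0.0518, 0.0835]
ee_rot: [[0.889, 0.457, 0.001], [0.457, -0.889, -0.0], [0.001, 0.001, -1.0]]
force: [1.4, -2.1, -1.0]
gripper_width: 0.0005
```

```bash
python3 st.py;python3 ang.py pics/a16 wrist|grep -v brass
```

```text
t 27.2833 pos [ 0.6121 -0.0518  0.0835] yaw 27.19 w 0.0005 F [ 1.4 -2.1 -1. ] q [ 0.32  0.59 -0.45  1.8   0.34  0.82 -1.4 ] qd 0.047 r 0.0933 a -62.49
wrist vane n 2456 dir 160.80919154691242 [[0.6076, 0.0178], [0.558, 0.0351]]
skirt ((569.5465698242188, 31.191448211669922), 52.92620086669922)
tab y -0.10221886940352679 -0.07182729694025446 x -0.008241399442899516 0.01499302585021823
hood inner y -0.04863651141483092 outer -0.09235978057948425
```

Already slightly deeper at only 2 N; keep pushing.

Emit:
arm_command([
  [[-0.5, 0.9, 0, 0, 0, 0, 1], [-0.5, 0.9, 0, 0, 0, 0, 1], [-0.5, 0.9, 0, 0, 0, 0, 1], [-0.5, 0.9, 0, 0, 0, 0, 1], [0, 0, 0, 0, 0, 0, 1], [0, 0, 0, 0, 0, 0, 1], [0, 0, 0, 0, 0, 0, 1], [0, 0, 0, 0, 0, 0, 1]],
])

```text
t: 28.0
eef_pos: [0.6095, -0.0485, 0.0826]
ee_rot: [[0.89, 0.457, -0.0], [0.457, -0.89, 0.0], [-0.0, -0.0, -1.0]]
force: [1.5, -1.6, 1.7]
gripper_width: 0.0007
```

```bash
python3 st.py;python3 ang.py pics/a17 wrist|grep -v brass
```

```text
t 28.0 pos [ 0.6095 -0.0485  0.0826] yaw 27.18 w 0.0007 F [ 1.5 -1.6  1.7] q [ 0.31  0.59 -0.45  1.81  0.34  0.82 -1.4 ] qd 0.003 r 0.0892 a -62.98
wrist vane n 2500 dir 160.79951398450498 [[0.6075, 0.0178], [0.5581, 0.035]]
skirt ((569.37353515625, 31.0963191986084), 52.89341735839844)
tab y -0.09805953805412808 -0.06763085012739527 x -0.0077520748335236835 0.015147406875027717
hood inner y -0.044347186077715484 outer -0.08820936464926048
```

Emit:
arm_command([
  [[-0.4, 0.9, 0, 0, 0, 0, 1], [-0.4, 0.9, 0, 0, 0, 0, 1], [-0.4, 0.9, 0, 0, 0, 0, 1], [-0.4, 0.9, 0, 0, 0, 0, 1], [-0.4, 0.9, 0, 0, 0, 0, 1], [-0.4, 0.9, 0, 0, 0, 0, 1], [0, 0, 0, 0, 0, 0, 1], [0, 0, 0, 0, 0, 0, 1]],
])

```text
t: 28.72
eef_pos: [0.6073, -0.0441, 0.0826]
ee_rot: [[0.89, 0.456, 0.0], [0.456, -0.89, -0.001], [-0.0, 0.001, -1.0]]
force: [1.9, -4.1, 0.1]
gripper_width: 0.0008
```

```bash
python3 st.py;python3 ang.py pics/a18 wrist|grep -v brass
```

```text
t 28.7167 pos [ 0.6073 -0.0441  0.0826] yaw 27.14 w 0.0008 F [ 1.9 -4.1  0.1] q [ 0.3   0.59 -0.45  1.81  0.34  0.82 -1.41] qd 0.003 r 0.0843 a -62.95
wrist vane n 2499 dir 160.48970829671842 [[0.6075, 0.0178], [0.5578, 0.0354]]
skirt ((569.1035766601562, 31.30620002746582), 53.174556732177734)
tab y -0.09313726968833137 -0.06276606577566728 x -0.007978981255943303 0.01537983848510942
hood inner y -0.03941299379017005 outer -0.08331896424904897
```

Emit:
arm_command([
  [[-0.4, 0.9, 0, 0, 0, 0, 1], [-0.5, 0.9, 0, 0, 0, 0, 1], [-0.5, 0.9, 0, 0, 0, 0, 1], [-0.4, 0.9, 0, 0, 0, 0, 1], [0, 0, 0, 0, 0, 0, 1], [0, 0, 0, 0, 0, 0, 1], [0, 0, 0, 0, 0, 0, 1], [0, 0, 0, 0, 0, 0, 1]],
])

```text
t: 29.43
eef_pos: [0.6072, -0.044, 0.0828]
ee_rot: [[0.891, 0.454, 0.003], [0.454, -0.891, -0.004], [0.001, 0.005, -1.0]]
force: [7.4, -12.2, -2.3]
gripper_width: 0.0003
```

```bash
python3 st.py;python3 ang.py pics/a19 wrist|grep -v brass
```

```text
t 29.4333 pos [ 0.6072 -0.044   0.0828] yaw 27.0 w 0.0003 F [  7.4 -12.2  -2.3] q [ 0.3   0.58 -0.45  1.82  0.34  0.81 -1.42] qd 0.002 r 0.0841 a -63.01
wrist vane n 2488 dir 160.46187165850586 [[0.6075, 0.0177], [0.558, 0.0353]]
skirt ((569.5706176757812, 31.40097999572754), 52.918670654296875)
tab y -0.09298862157257266 -0.0628556420570931 x -0.007941824204886396 0.015155513944116307
hood inner y -0.039583713283599525 outer -0.08325178438661146
```

Hard stop at home (14 N, no motion). Back off, lift clear, and check.

Emit:
arm_command([
  [[6, -11.5, 0, 0, 0, 0, 1], [3, -6, 0, 0, 0, 0, 1], [0, 0, 30, 0, 0, 0, 1], [0, 0, 40, 0, 0, 0, 1], [0, 0, 40, 0, 0, 0, 1], [0, 0, 30, 0, 0, 0, 1], [0, 0, 0, 0, 0, 0, 1], [0, 0, 0, 0, 0, 0, 1]],
])

```text
t: 30.15
eef_pos: [0.6152, -0.056, 0.2245]
ee_rot: [[0.889, 0.457, 0.003], [0.457, -0.889, 0.001], [0.003, 0.001, -1.0]]
force: [0.1, -0.4, 0.3]
gripper_width: 0.0006
```

```bash
python3 st.py;python3 ang.py pics/a20 wrist side
```

```text
t 30.15 pos [ 0.6152 -0.056   0.2245] yaw 27.22 w 0.0006 F [ 0.1 -0.4  0.3] q [ 0.37  0.44 -0.51  1.68  0.24  1.08 -1.3 ] qd 0.053 r 0.0985 a -62.05
wrist vane n 789 dir 161.78093673874093 [[0.6072, 0.0185], [0.5582, 0.0347]]
skirt ((569.643310546875, 30.949138641357422), 52.51285934448242)
brass 77 [0.6245 0.0595 0.0524] zmax 0.0553 ang 27.19 r 0.0624
brass 75 [0.5932 0.0881 0.0524] zmax 0.0545 ang 67.0 r 0.0621
brass 81 [0.6299 0.0175 0.0646] zmax 0.0673 ang -12.47 r 0.0624
tab y -0.07477189639530989 -0.06275686607333929 x -0.01510096254700688 0.014784168022770423
hood inner y -0.03981442817083573 outer -0.08341089247817968
side vane n 76 dir 157.9203894100894 [[0.6071, 0.0176], [0.5559, 0.0384]]
skirt ((565.5053100585938, 33.80842208862305), 52.58238983154297)
tab y -0.07564863291296692 -0.05894545962811411 x -0.014540935841175898 0.013412858054079296
hood inner y -0.03839494329304036 outer -0.06778772635663931
```

View pics/a20wrist.png

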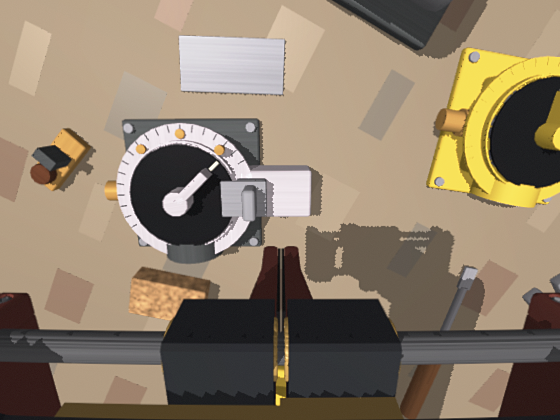

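View pics/a20side.png

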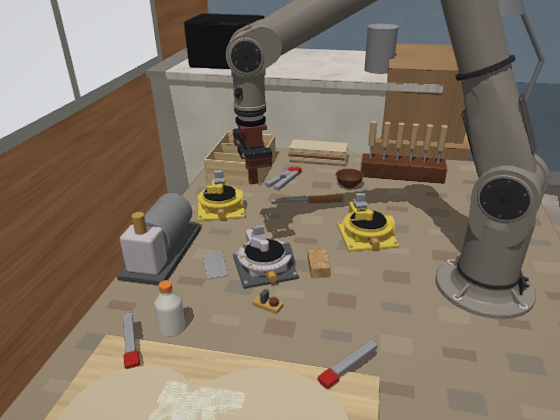

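The wrist picture shows the lock home over the rim, with its tab at about (249,203). The pointer tip at about (215,163) is just off the tall mark screw at (219,149), and nothing else has moved.

```bash
python3 -c "
from station import manip
print(manip.sign_off())"
```

```text
the job is handed in; nothing more can be done
None
```

The knob is set to the tall mark screw and the steel lock is fully home. I handed the job in at about 30 s.

- **Turning the knob:** I pinched the vane and turned the knob clockwise until the pointer stood at the tall screw, which is at -40° on the regulator. The camera showed it within about 0.5° of the screw.
- **Finding the notch:** The lock stopped hard at about 18 mm of travel with the knob at the mark, and again at about +0.075 and -0.064 rad from it. At about -0.11 rad the tooth went in.
- **Last checks:** Pushing with about 14 N moved the lock no further. After I backed off, its tab was 69 mm from the knob's axis, which is about 28 mm of travel. The fingers were clear, with almost no force on the tool, and the bystanders in view looked undisturbed.
- **Where readings disagreed:**
  - The final pointer angle read 5.7° to 7° clockwise of the screw from the wrist camera, depending on the view. That is near the far end of the stated ±0.14 rad (8°) notch offset.
  - The side camera was coarser and read about 10°.

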